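# Set the bag filler's iris to the green mark and lock it

## Task

Set the bag filler for the next batch of bags: push the lever with the black knob round until the ring's red pointer stands at the green mark, then push the red-knobbed locking pawl inward until its tooth sits fully home in the ring's notch. Only push with the fingertips or the outside of the fingers: take hold of nothing, and leave the other things on the table as they are.

Things in the scene. Friction and masses are not known exactly. Their poses are not given: they have to be found in the camera images.
- ring_axis (a point): a bag filler: a steel stand (base plate 235 x 235 mm, round light-grey deck 252 mm across on four posts, its top 130 mm above the table) with a pour collar in the middle (140 mm across at the lip, 33 mm above the deck). Point on the filler's vertical centre axis, about which the ring turns, at the deck's top. Axes of the filler: +x away from the robot at yaw 0, y to the left, z up
- iris_ring (a joint): angle (rad) of the grey toothed ring on the deck round the collar, which works the iris; grows counter-clockwise from above, 0 to 1.26, stays where left (2.5 N at its knob turn it). The scale at the deck's front has marks 18 degrees apart: the red pointer is at white at 0, yellow 0.314, orange 0.628, green 0.942, blue 1.257. Starts at 0 to 0.58, with the pawl out
- lever_knob (a point): half-way up the upright black knob at the end of the ring's lever, 146 mm from the axis. The knob is round, 15 to 19 mm across, 40 mm tall, its top 18 mm above this point and its foot, on the lever's flat bar, 22 mm below it. It goes round with the ring
- pointer_tip (a point): tip of the ring's red pointer, 101.5 mm from the axis, just above the deck
- green_mark (a point): middle of the green mark (12 x 10 mm) on the black scale, on the deck's top, 115 mm from the axis; the pointer's tip is to stand on the line from the axis to it
- lock_pawl (a joint): angle (rad) of the locking pawl, a flat steel arm at the deck's right, turning about a vertical pivot: 0 is fully home, its round tooth in a notch of the ring; it grows to 0.36 as the knob swings out. The tooth enters only with the pointer within about 4 degrees of a mark; it centres and then locks the ring. Stays where left (1.5 N at the knob move it, up to 15 N while centring)
- pawl_pivot (a point): the pawl's pivot, 13 mm above the deck
- pawl_knob (a point): half-way up the upright red knob at the pawl's free end, 98 mm from its pivot. The knob is round, 14 to 18 mm across, 36 mm tall, its top 16 mm above this point and its foot 20 mm below it. Closing it moves it about 25 to 32 mm, roughly towards the filler's axis
- catch_dish: empty steel dish, 108 mm across, 16 mm tall, standing on the filler's base plate under the spout; leave it
- cookie_tub: small white tub of broken cookies, 174 x 242 x 70 mm, right of the filler; origin under its middle; leave it
- cup_a: small measuring cup, 55 mm across, 40 mm tall; leave it
- cup_b: small measuring cup, 50 mm across, 36 mm tall; leave it
- timer: white dial timer, 66 mm across, 38 mm tall; leave it
- label_roll: roll of labels lying flat, 70 x 77 x 28 mm; leave it
- scraper: white dough scraper lying flat, 85 x 120 x 9 mm; leave it

How it is judged:
By the outcome, as a careful person would: the job done as asked, in the order asked, and still so for the second after the job is handed in, with the robot touching nothing.
It also fails if it takes over 56 s, if anything falls off the work surface, if the arm or the gripper's body presses on something with over 40 N, if the wrist force passes 120 N, or if a joint passes its speed limit or range.

## Robot

A 7-joint arm with a two-finger parallel gripper is mounted at the origin on a cart in front of the work surface, level with it; the furniture and walls round the work are solid. World frame = base frame: x ahead of the robot, y to its left, z up, the work surface at z = 0. Lengths are in m, angles in rad, forces in N, time in s.
With the tool pointing down it reaches from about 0.425 to 1.025 m from the base axis. Payload 9.4 kg.
Tool frame: the origin (TCP) lies at the very end of the fingers, on their centre line; the grasp point (between the pads) lies 19 mm behind it; z points along the fingers, y is the direction in which the jaws open and shut (so a half turn about z gives the same grasp; the last joint's range is limited). The gripper opens to 93 mm and grips with 3 to 60 N. Pads are 15 mm wide; open, the fingers measure 128 mm over their backs; the gripper's body (75 mm by 188 mm) begins 65 mm behind the grasp point.
Start: joints at [1.213, 0.599, -0.003, 1.599, 0.002, 0.943, -0.08], TCP at [0.201, -0.697, 0.219] pointing down, gripper open.
Joint ranges: [-2.57, 2.57], [-0.35, 1.97], [-1.29, 1.29], [0.11, 2.56], [-1.05, 4.19], [0.11, 1.86], [-2.63, 2.63]. Speed limits (rad/s): [2.22, 2.22, 3.01, 3.01, 3.14, 3.14, 3.14].

## Interface

Orientations are given as a unit quaternion [x, y, z, w].
In Python, from cell import robot gives the robot as it stands.
- The arm moves only by the tool drive_tool, never from a script. Its argument "plan" is text: rows parted by semicolons, each of 7 numbers parted by spaces: the turn, a rotation vector about the tool's x, y, z in rad, then the shift along the tool's x, y, z in cm, then the finger opening in cm, from 0 to 9.3. In form: rx ry rz dx dy dz fingers; .... A call has 1 to 8 rows; each row shifts and turns the commanded pose from where the row before left it, along the tool's axes as they then stand; what a row does not reach is not made up. A row lasts 1/8 s, in which the tool goes at most 62.5 mm and 10.7 degrees, less where a joint would pass 70% of its speed; a pose out of reach is approached as far as the arm can. A call is refused whole if a number of a shift passes 6.25 or a number of a turn 0.188, either way. A call with a gripper value outside its range is refused whole. The fingers move at their own pace and stop on an object; the grip force is fixed at half the most. Time passes only in rows, so rows that do not move let the fingers close. It gives the time, the measured TCP pose, the force and the opening at its end, in the units of the state.
- robot.state(): the state, without advancing time (a new reading comes with each control period).
- robot.snapshot(name): name is "scene" or "top"; returns a dict with "img" (480x640x3 uint8, red, green, blue), "mtx" (3x3 intrinsics, pixels), "distortion" ([k1, k2, p1, p2, k3] as OpenCV has them; the pictures are not rectified), "rvec" (rotation vector, rad) and "tvec" (3), from world to camera coordinates, as OpenCV has them. Camera axes: x right, y down, z forward; pixel columns grow to the right and rows downward; lengths in m; the calibration is good to about 2 mm. A picture is of the moment at which its call begins. There is no depth.
- robot.sign_off(): hands the job in, once; it reports no verdict.
The state is a dict: "t": time; "qpos": joint angles; "qvel": joint speeds; "effort": joint torques, N m; "position": TCP position; "ee_rot": TCP orientation; "contact_force": force on the tool from outside, world axes, zero at the start; "moment": the same for the moment, N m; "finger_gap": finger opening in m.
Only numpy, scipy, OpenCV 4.12 (cv2) and the standard library are available. Lean on these libraries where they do the work, as an engineer would, in place of code of your own. Each camera call takes 0.05 s, during which the arm holds its last target.

## Working session

There is one attempt and no reset: what is moved stays moved. The work goes in short steps, Python scripts to look and compute and a tool call to move; the robot and the scene stay as the last step left them, time stands still between calls to the robot, and variables do not carry over. Pictures are saved under pics/ and viewed, and the job is handed in when it is done.

Besides the shell and the picture viewer there is one more tool, called in YAML: its name, and indented under it one key for each argument. drive_tool: Moves the arm, as the interface text tells. Its arguments: {"type":"object","properties":{"plan":{"type":"string"}},"required":["plan"]}

```bash
mkdir -p pics; ls
cat > h.py <<'E'
import numpy as np, cv2, pickle
from cell import robot
def snap(n,fn):
    s=robot.snapshot(n); cv2.imwrite('pics/'+fn+'.png',s['img'][:,:,::-1]); pickle.dump(s,open(fn+'.pkl','wb')); return s
def ray(s,uv):
    R=cv2.Rodrigues(np.array(s['rvec'],float))[0]; t=np.array(s['tvec'],float).ravel()
    p=cv2.undistortPoints(np.array(uv,float).reshape(-1,1,2),np.array(s['mtx']),np.array(s['distortion']),)[:,0]
    d=np.c_[p,np.ones(len(p))]@R; return -R.T@t,d
def onz(s,uv,z):
    c,d=ray(s,uv); return c+d*((z-c[2])/d[:,2:3])
def proj(s,P):
    return cv2.projectPoints(np.array(P,float).reshape(-1,1,3),np.array(s['rvec'],float),np.array(s['tvec'],float),np.array(s['mtx']),np.array(s['distortion']))[0][:,0]
E
python3 - <<'E'
from h import *
for n in('scene','top'):
    s=snap(n,n+'0'); c,_=ray(s,[[320,240]]); print(n,c)
print(robot.state())
E
```

```text
pics
scene [-0.09461831  0.74912743  0.71379644]
top [ 0.3035952  -0.05444861  1.21007002]
{'t': 0.1, 'qpos': array([ 1.21327162,  0.60003265, -0.0025371 ,  1.60001747,  0.00180582,
        0.94290031, -0.07980007]), 'qvel': array([-0.00154973, -0.00223336, -0.00063717, -0.00110841, -0.00053877,
       -0.0003156 ,  0.00023759]), 'effort': array([ 5.31215861e-03, -7.66546440e+01,  1.50289547e+00, -2.52935082e+01,
       -5.21937443e-02,  1.36042584e-02,  6.17525939e-05]), 'position': array([ 0.20079889, -0.69620286,  0.217867  ]), 'ee_rot': array([ 9.90154181e-01,  1.39979424e-01, -1.61400838e-04, -6.58406615e-04]), 'contact_force': array([-0.25182864,  0.06078711, -0.30903194]), 'moment': array([-0.07938157, -0.04626706,  0.01476328]), 'finger_gap': 0.09300171313457693}
```

View pics/scene0.png

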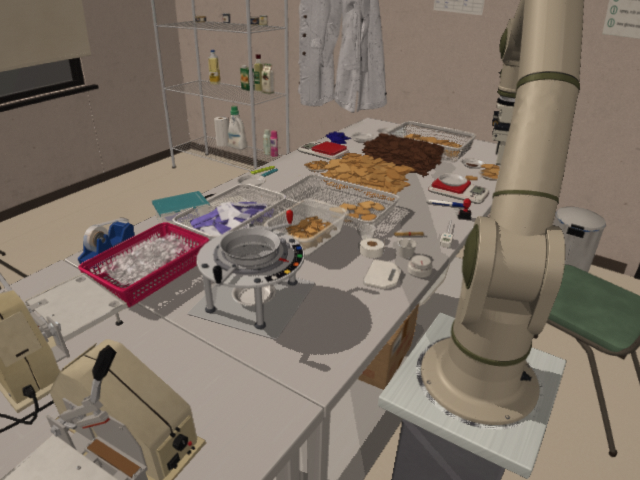

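View pics/top0.png

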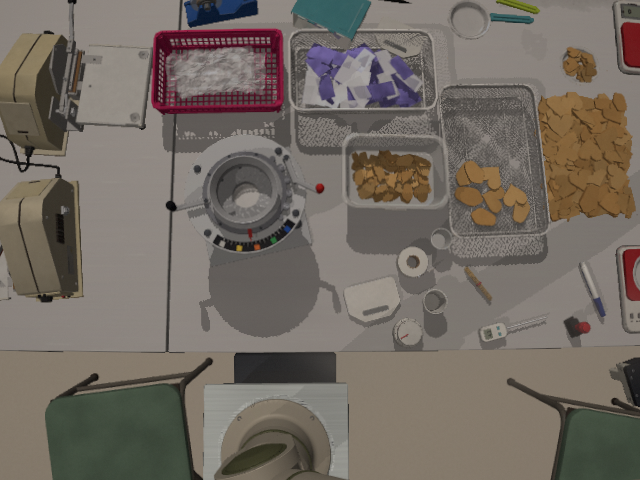

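Run:
```python
from h import *
s=pickle.load(open('top0.pkl','rb'));cv2.imwrite('pics/t0z.png',cv2.resize(s['img'][120:265,155:345,::-1],None,fx=4,fy=4,interpolation=cv2.INTER_CUBIC))
s=pickle.load(open('scene0.pkl','rb'));cv2.imwrite('pics/s0z.png',cv2.resize(s['img'][200:340,180:340,::-1],None,fx=4,fy=4,interpolation=cv2.INTER_CUBIC))
```

```text
(no output)
```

View pics/t0z.png

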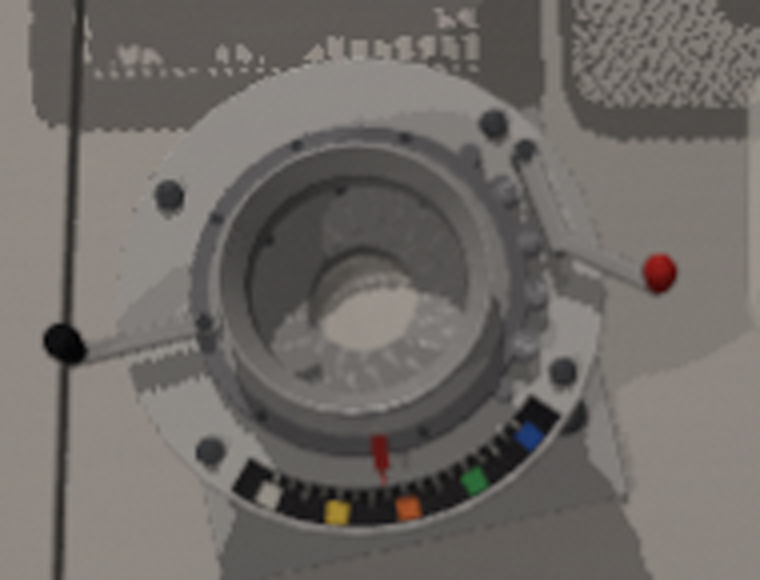

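View pics/s0z.png

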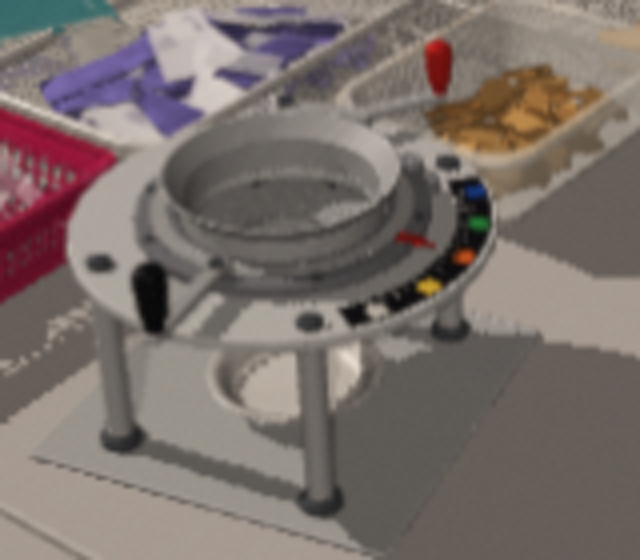

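```bash
cat > m.py <<'E'
from h import *
from scipy.optimize import least_squares
R={'top':(120,265,155,345),'scene':(200,340,180,340)}
def blobs(s,n):
    y0,y1,x0,x1=R[n]; im=s['img'][y0:y1,x0:x1]; h=cv2.cvtColor(im,cv2.COLOR_RGB2HSV)
    H,S,V=[h[...,i].astype(int) for i in range(3)]
    M={'yellow':(abs(H-24)<5)&(S>150)&(V>120),'orange':(abs(H-11)<5)&(S>170)&(V>120),'green':(abs(H-70)<16)&(S>120)&(V>60),'blue':(abs(H-110)<10)&(S>120)&(V>80),'red':((H<5)|(H>174))&(S>140)&(V>50)}
    out={}
    for k,m in M.items():
        nn,lab,st,ce=cv2.connectedComponentsWithStats(m.astype(np.uint8),connectivity=8)
        out[k]=[(st[i,4],np.round(ce[i]+[x0,y0],2),(st[i,:4]+[x0,y0,0,0]).tolist()) for i in range(1,nn) if st[i,4]>=5]
    return out
if __name__=='__main__':
    for n in R:
        s=pickle.load(open(n+'0.pkl','rb'))
        for k,v in blobs(s,n).items():
            for a in v: print(n,k,a,onz(s,[a[1]],.13)[0].round(4))
        # black
        y0,y1,x0,x1=R[n]; v=s['img'][y0:y1,x0:x1].max(2)<28
        nn,lab,st,ce=cv2.connectedComponentsWithStats(v.astype(np.uint8))
        for i in range(1,nn):
            if st[i,4]>25: print(n,'black',st[i]+[x0,y0,0,0,0],ce[i]+[x0,y0])
E
python3 m.py
```

```text
top yellow (np.int32(25), array([238.88, 247.8 ]), [237, 245, 5, 6]) [0.4366 0.0688 0.13  ]
top orange (np.int32(21), array([256.62, 246.81]), [254, 245, 6, 5]) [0.4386 0.033  0.13  ]
top green (np.int32(28), array([273.21, 239.82]), [270, 237, 7, 7]) [ 0.4529 -0.0005  0.13  ]
top blue (np.int32(27), array([286.78, 228.67]), [284, 226, 7, 6]) [ 0.4759 -0.0279  0.13  ]
top red (np.int32(55), array([319.49, 187.78]), [316, 184, 8, 9]) [ 0.5614 -0.0949  0.13  ]
top red (np.int32(29), array([249.62, 232.52]), [248, 229, 4, 9]) [0.4679 0.0475 0.13  ]
top black [166 201  10  10  69] [170.79710145 205.65217391]
top black [284 220  10   8  37] [288.83783784 223.48648649]
scene yellow (np.int32(14), array([286.71, 271.14]), [285, 270, 5, 4]) [0.4379 0.0671 0.13  ]
scene orange (np.int32(10), array([295.8, 264. ]), [294, 263, 4, 3]) [0.4387 0.0321 0.13  ]
scene green (np.int32(16), array([299.19, 255.5 ]), [297, 254, 5, 4]) [ 0.4537 -0.0017  0.13  ]
scene blue (np.int32(8), array([298.5, 247.5]), [297, 247, 4, 2]) [ 0.4763 -0.03    0.13  ]
scene red (np.int32(69), array([289.16, 215.67]), [286, 210, 7, 13]) [ 0.5948 -0.1498  0.13  ]
scene red (np.int32(17), array([282.47, 259.29]), [279, 258, 8, 4]) [0.4754 0.034  0.13  ]
scene black [214 266   7  17  89] [217.57303371 273.82022472]
```

```bash
cat > f.py <<'E'
from m import *
def tri(s1,u1,s2,u2):
    c1,d1=ray(s1,[u1]);c2,d2=ray(s2,[u2]);d1=d1[0]/np.linalg.norm(d1);d2=d2[0]/np.linalg.norm(d2)
    t=np.linalg.lstsq(np.c_[d1,-d2],c2-c1,rcond=None)[0];a=c1+t[0]*d1;b=c2+t[1]*d2
    return (a+b)/2,np.linalg.norm(a-b)
if __name__=='__main__':
    T=pickle.load(open('top0.pkl','rb'));S=pickle.load(open('scene0.pkl','rb'))
    P=np.array([[.43725,.068],[.43865,.0326],[.4533,-.0011],[.4761,-.029]]);k=np.arange(1,5)*np.pi/10
    f=lambda x:np.r_[x[0]+.115*np.cos(x[2]+k)-P[:,0],x[1]+.115*np.sin(x[2]+k)-P[:,1]]
    r=least_squares(f,[.55,.05,-3.5]);print(r.x,r.fun.round(4))
    for nm,a,b in (('black',(170.6,205.4),(217.57,273.82)),('red',(319.49,187.78),(289.16,215.67))):
        p,e=tri(T,a,S,b);q=p[:2]-r.x[:2];print(nm,p,e,np.hypot(*q),np.degrees(np.arctan2(q[1],q[0])))
    # pivot & pointer
    print('pivot',onz(T,[[155+525/4,120+150/4]],.148))
    for s,u in((T,(155+384/4,120+482/4)),(S,(180+434/4,200+244/4))):
        p=onz(s,[u],.133)[0];q=p[:2]-r.x[:2];print('tip',p,np.hypot(*q),np.degrees(np.arctan2(q[1],q[0])-r.x[2]))
E
python3 f.py
```

```text
[ 0.55151727  0.05800941 -3.54384146] [-0.0003  0.0008 -0.0004 -0.0001  0.0001 -0.0004 -0.      0.0003]
black [0.5156328  0.20069699 0.16655789] 0.0019736386978168536 0.1471306965330644 104.11655027615426
red [ 0.55234259 -0.09378432  0.16633228] 0.0009266843089204892 0.15179597166258454 -89.6884804690668
pivot [[ 0.62036011 -0.02650699  0.148     ]]
tip [0.45110958 0.04420995 0.133     ] 0.10135150851126151 30.872540284980555
tip [0.4568783  0.03537988 0.133     ] 0.09730688662500331 36.49489909501004
```

```bash
cat > w.py <<'E'
import sys; from h import *
from scipy.spatial.transform import Rotation as Ro
st=robot.state(); R=Ro.from_quat(st['ee_rot'])
rz=float(sys.argv[1]); R2=R*Ro.from_rotvec([0,0,rz]); p=st['position']
print(p.round(4),'f',st['contact_force'].round(1),'yaw x',np.degrees(np.arctan2(*R.as_matrix()[[1,0],0])).round(1),'gap',st['finger_gap'],'t',st['t'])
for a in sys.argv[2:]:
    q=np.array(eval(a)); d=R2.inv().apply(q-p)*100; print(q,d.round(2),'rows',np.linalg.norm(d)/6.25); p=q
E
python3 w.py -0.17 .45,-.45,.25 .58,-.1,.25 .5516,.2182,.25
```

```text
[ 0.2008 -0.6962  0.2179] f [-0.3  0.1 -0.3] yaw x 16.1 gap 0.09300171313457693 t 0.1
[ 0.45 -0.45  0.25] [ 33.16 -11.3   -3.19] rows 5.628489188040805
[ 0.58 -0.1   0.25] [ 26.95 -25.84   0.04] rows 5.973809504830229
[0.5516 0.2182 0.25  ] [ 11.31 -29.88   0.04] rows 5.111437840764573
```

drive_tool:
  plan: "0 0 -0.17 0 0 0 0; 0 0 0 4.7 -1.6 -0.5 0; 0 0 0 4.7 -1.6 -0.5 0; 0 0 0 4.7 -1.6 -0.5 0; 0 0 0 4.7 -1.6 -0.5 0; 0 0 0 4.7 -1.6 -0.5 0; 0 0 0 4.7 -1.6 -0.5 0; 0 0 0 4.7 -1.6 -0.5 0"

```text
t: 1.1
position: [0.4491, -0.4511, 0.2535]
ee_rot: [0.975, 0.224, -0.0, -0.0]
contact_force: [0.6, -0.3, -0.1]
finger_gap: 0.0176
```

drive_tool:
  plan: "0 0 0 4.2 -4.0 0 0; 0 0 0 4.2 -4.0 0 0; 0 0 0 4.2 -4.0 0 0; 0 0 0 4.2 -4.0 0 0; 0 0 0 4.2 -4.0 0 0; 0 0 0 4.2 -4.0 0 0"

```text
t: 1.85
position: [0.5708, -0.1248, 0.2534]
ee_rot: [0.975, 0.223, -0.0, -0.0]
contact_force: [1.1, 0.2, 0.7]
finger_gap: 0.0004
```

```bash
python3 w.py 0 .5516,.2182,.25 .5516,.2182,.155
```

```text
[ 0.5708 -0.1248  0.2534] f [1.1 0.2 0.7] yaw x 25.8 gap 0.00039671105440518213 t 1.85
[0.5516 0.2182 0.25  ] [ 13.22 -31.71   0.34] rows 5.497557413516232
[0.5516 0.2182 0.155 ] [0.  0.  9.5] rows 1.5200000000000002
```

drive_tool:
  plan: "0 0 0 2.0 -4.8 0 0; 0 0 0 2.0 -4.8 0 0; 0 0 0 2.0 -4.8 0 0; 0 0 0 2.0 -4.8 0 0; 0 0 0 2.0 -4.8 0 0; 0 0 0 0 0 0 0; 0 0 0 0 0 0 0"

```text
t: 2.72
position: [0.5558, 0.1323, 0.2533]
ee_rot: [0.975, 0.224, -0.0, 0.0]
contact_force: [-0.5, -0.8, -0.6]
finger_gap: 0.0005
```

```bash
python3 w.py 0 .5516,.2182,.25 .5516,.2182,.155
```

```text
[0.5558 0.1323 0.2533] f [-0.5 -0.8 -0.6] yaw x 25.8 gap 0.00048149335805844264 t 2.725
[0.5516 0.2182 0.25  ] [ 3.37 -7.91  0.32] rows 1.3765397006889932
[0.5516 0.2182 0.155 ] [ 0.01 -0.    9.5 ] rows 1.52
```

drive_tool:
  plan: "0 0 0 1.7 -4.0 0.1 0; 0 0 0 1.7 -4.0 0.1 0; 0 0 0 0 0 0 0; 0 0 0 0 0 3.0 0; 0 0 0 0 0 3.2 0; 0 0 0 0 0 3.2 0; 0 0 0 0 0 0 0"

```text
t: 3.6
position: [0.551, 0.2167, 0.1557]
ee_rot: [0.975, 0.222, -0.002, 0.001]
contact_force: [-0.3, -0.6, 0.1]
finger_gap: 0.0004
```

```bash
python3 w.py 0
python3 - <<'E'
from h import *
s=snap('top','top1');cv2.imwrite('pics/t1z.png',cv2.resize(s['img'][120:265,155:345,::-1],None,fx=4,fy=4,interpolation=cv2.INTER_CUBIC))
s=snap('scene','scene1');cv2.imwrite('pics/s1z.png',cv2.resize(s['img'][180:320,180:340,::-1],None,fx=4,fy=4,interpolation=cv2.INTER_CUBIC))
E
```

```text
[0.551  0.2167 0.1557] f [-0.3 -0.6  0.1] yaw x 25.7 gap 0.00043235046261877035 t 3.6
```

View pics/s1z.png

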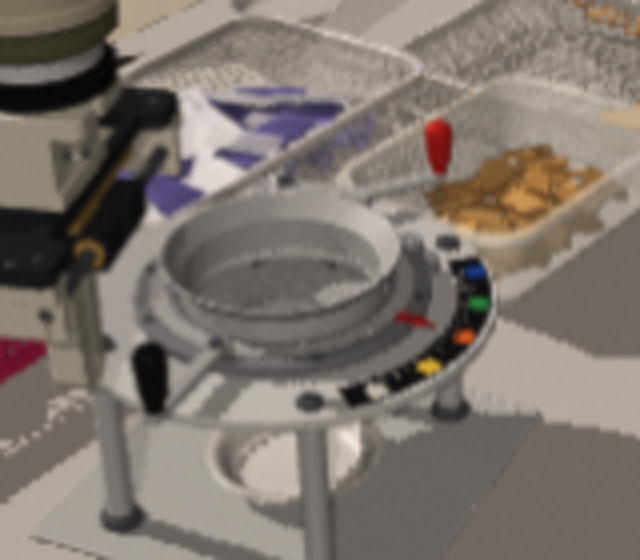

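View pics/t1z.png

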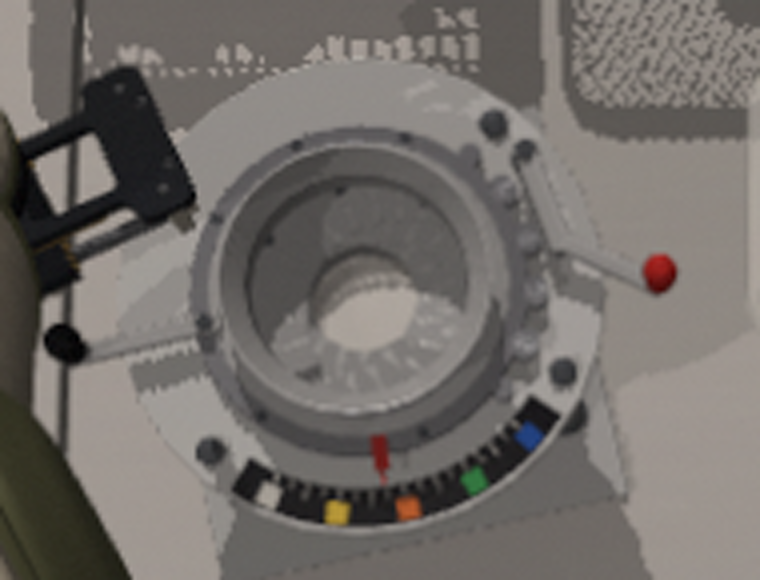

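drive_tool:
  plan: "0 0 0 -1.0 0 0 0; 0 0 0 -1.0 0 0 0; 0 0 0 -1.0 0 0 0; 0 0 0 -1.0 -0.1 0 0; 0 0 0 -1.0 -0.1 0 0; 0 0 0 -1.0 -0.1 0 0; 0 0 0 0 0 0 0"

```text
t: 4.58
position: [0.4952, 0.1954, 0.1575]
ee_rot: [0.975, 0.223, -0.001, 0.0]
contact_force: [0.5, 0.5, 0.6]
finger_gap: 0.0004
```

```bash
python3 w.py 0
python3 - <<'E'
from h import *
s=snap('top','top2');cv2.imwrite('pics/t2z.png',cv2.resize(s['img'][120:265,155:345,::-1],None,fx=4,fy=4,interpolation=cv2.INTER_CUBIC))
s=snap('scene','scene2');cv2.imwrite('pics/s2z.png',cv2.resize(s['img'][200:300,180:340,::-1],None,fx=5,fy=5,interpolation=cv2.INTER_CUBIC))
E
```

```text
[0.4952 0.1954 0.1575] f [0.5 0.5 0.6] yaw x 25.8 gap 0.0004167609047792673 t 4.575
```

View pics/s2z.png

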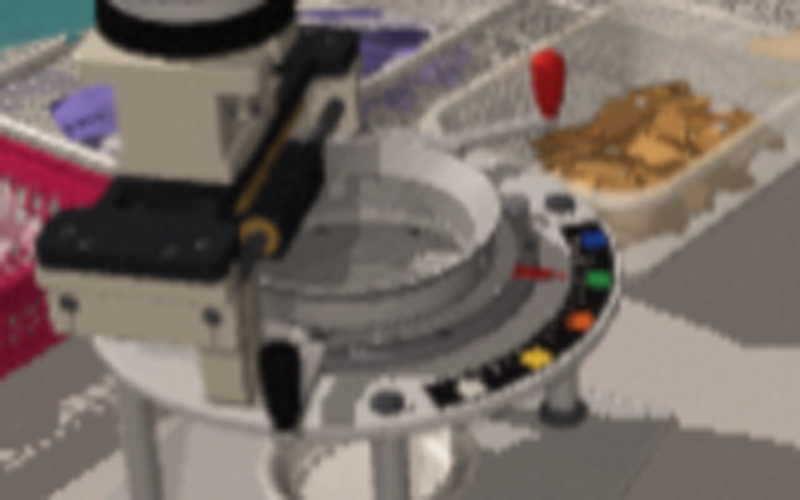

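View pics/t2z.png

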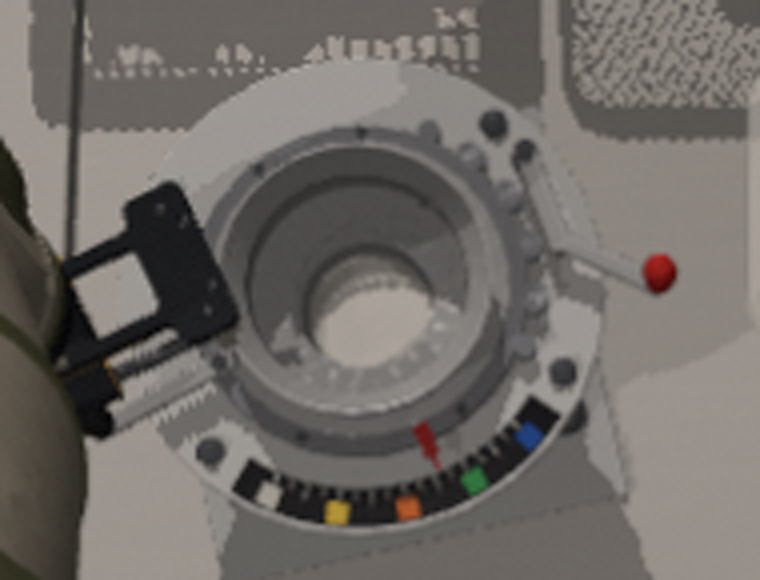

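```bash
cat > a.py <<'E'
import sys; from m import *
C=np.array([.5515,.0580]);phi=-3.54384
for n in R:
    s=pickle.load(open(n+sys.argv[1]+'.pkl','rb'))
    for z in(.13,.137):
        for a in blobs(s,n)['red']+([(9,eval(sys.argv[2]))] if n=='top' and len(sys.argv)>2 else []):
            q=onz(s,[a[1]],z)[0][:2]-C; print(n,z,a[0],np.hypot(*q).round(4),(np.degrees(np.arctan2(q[1],q[0])-phi)%360).round(2))
    for k in('orange','green','blue'):
        for a in blobs(s,n)[k]: q=onz(s,[a[1]],.13)[0][:2]-C;print(n,k,a[0],np.hypot(*q).round(4),(np.degrees(np.arctan2(q[1],q[0])-phi)%360).round(2))
E
python3 a.py 2 155+438/4,120+467/4
```

```text
top 0.13 55 0.1532 116.76
top 0.13 25 0.085 46.58
top 0.13 9 0.1009 46.89
top 0.137 55 0.1529 116.14
top 0.137 25 0.0862 46.6
top 0.137 9 0.102 46.9
top orange 24 0.1155 35.49
top green 28 0.1146 53.74
top blue 28 0.1146 71.61
scene 0.13 69 0.2123 124.8
scene 0.13 15 0.0827 57.47
scene 0.137 69 0.2001 123.12
scene 0.137 15 0.0841 49.81
scene orange 10 0.1158 35.97
scene green 17 0.1148 54.66
scene blue 9 0.1161 72.87
```

drive_tool:
  plan: "0 0 0 -0.6 0 0 0; 0 0 0 -0.6 0 0 0; 0 0 0 -0.5 0 0 0; 0 0 0 0 0 0 0; 0 0 0 0 0 0 0"

```text
t: 5.3
position: [0.4805, 0.189, 0.1575]
ee_rot: [0.975, 0.224, -0.001, 0.0]
contact_force: [-0.6, 0.9, -0.6]
finger_gap: 0.0004
```

```bash
python3 w.py 0
python3 - <<'E'
from h import *
s=snap('top','top3');cv2.imwrite('pics/t3z.png',cv2.resize(s['img'][170:265,200:345,::-1],None,fx=5,fy=5,interpolation=cv2.INTER_CUBIC))
s=snap('scene','scene3')
E
python3 a.py 3
```

```text
[0.4805 0.189  0.1575] f [-0.6  0.9 -0.6] yaw x 25.8 gap 0.0004489107040930004 t 5.3
top 0.13 55 0.1532 116.76
top 0.13 27 0.085 53.05
top 0.137 55 0.1529 116.14
top 0.137 27 0.0862 52.94
top orange 23 0.1157 35.58
top green 27 0.1148 53.83
top blue 28 0.1146 71.61
scene 0.13 69 0.2123 124.8
scene 0.13 13 0.0848 63.99
scene 0.137 69 0.2001 123.12
scene 0.137 13 0.085 56.32
scene orange 10 0.1158 35.97
scene green 17 0.1148 54.66
scene blue 9 0.1161 72.87
```

View pics/t3z.png

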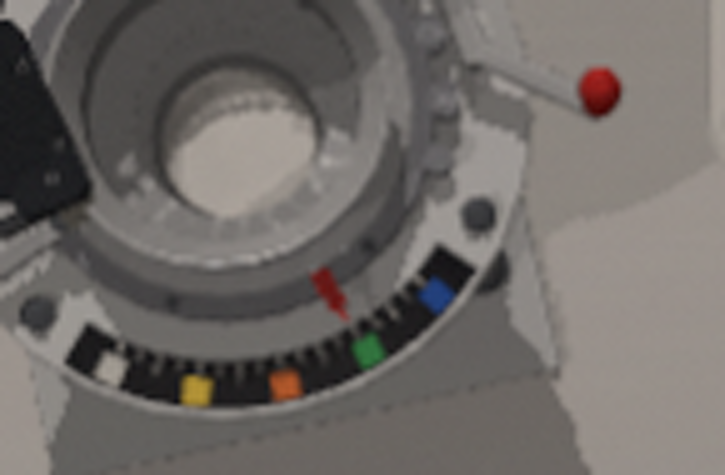

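drive_tool:
  plan: "0 0 0 -0.2 0 0 0; 0 0 0 0 0 0 0; 0 0 0 1.5 0 0 0; 0 0 0 1.5 0 0 0; 0 0 0 0 0 -5 0; 0 0 0 0 0 -5 0; 0 0 -0.17 0 0 0 0; 0 0 0 0 0 0 0"

```text
t: 6.4
position: [0.507, 0.2014, 0.258]
ee_rot: [0.952, 0.305, 0.0, -0.0]
contact_force: [0.3, -0.7, 0.2]
finger_gap: 0.0009
```

```bash
python3 w.py 0 .5788,-.1302,.25 .5788,-.1302,.157
python3 - <<'E'
from h import *
snap('top','top4'); snap('scene','scene4')
E
python3 a.py 4
```

```text
[0.507  0.2014 0.258 ] f [ 0.3 -0.7  0.2] yaw x 35.5 gap 0.0008769156864269607 t 6.4
[ 0.5788 -0.1302  0.25  ] [-13.41  31.16   0.78] rows 5.429781066887898
[ 0.5788 -0.1302  0.157 ] [-0.01  0.    9.3 ] rows 1.4880000000000002
top 0.13 55 0.1532 116.76
top 0.13 28 0.0843 53.3
top 0.137 55 0.1529 116.14
top 0.137 28 0.0855 53.18
top orange 23 0.1157 35.58
top green 27 0.1148 53.83
top blue 27 0.1144 71.69
scene 0.13 69 0.2123 124.8
scene 0.13 12 0.0854 64.5
scene 0.137 69 0.2001 123.12
scene 0.137 12 0.0854 56.87
scene orange 10 0.1158 35.97
scene green 16 0.1145 54.87
scene blue 9 0.1161 72.87
```

drive_tool:
  plan: "0 0 0 -2.2 5.2 0 0; 0 0 0 -2.2 5.2 0 0; 0 0 0 -2.2 5.2 0 0; 0 0 0 -2.2 5.2 0 0; 0 0 0 -2.3 5.2 0 0; 0 0 0 -2.3 5.2 0 0; 0 0 0 0 0 0 0; 0 0 0 0 0 0 0"

```text
t: 7.5
position: [0.5785, -0.1301, 0.2567]
ee_rot: [0.953, 0.305, -0.001, -0.001]
contact_force: [-0.3, -0.0, 0.3]
finger_gap: 0.0006
```

```bash
python3 w.py 0 .5788,-.1302,.25 .5788,-.1302,.157
```

```text
[ 0.5785 -0.1301  0.2567] f [-0.3 -0.   0.3] yaw x 35.5 gap 0.0005884239713581451 t 7.5
[ 0.5788 -0.1302  0.25  ] [0.02 0.03 0.67] rows 0.1070829417732756
[ 0.5788 -0.1302  0.157 ] [0.01 0.02 9.3 ] rows 1.4879999999999998
```

drive_tool:
  plan: "0 0 0 0 0 3.3 0; 0 0 0 0 0 3.3 0; 0 0 0 0 0 3.3 0; 0 0 0 0 0 0 0"

```text
t: 8.0
position: [0.5773, -0.1284, 0.1565]
ee_rot: [0.952, 0.306, -0.002, -0.001]
contact_force: [-0.6, -0.8, 0.2]
finger_gap: 0.0007
```

```bash
python3 w.py 0
python3 - <<'E'
from h import *
s=snap('top','top5');cv2.imwrite('pics/t5z.png',cv2.resize(s['img'][120:265,195:385,::-1],None,fx=4,fy=4,interpolation=cv2.INTER_CUBIC))
s=snap('scene','scene5');cv2.imwrite('pics/s5z.png',cv2.resize(s['img'][160:280,200:360,::-1],None,fx=5,fy=5,interpolation=cv2.INTER_CUBIC))
E
```

```text
[ 0.5773 -0.1284  0.1565] f [-0.6 -0.8  0.2] yaw x 35.7 gap 0.0006878670051766598 t 8.0
```

View pics/s5z.png

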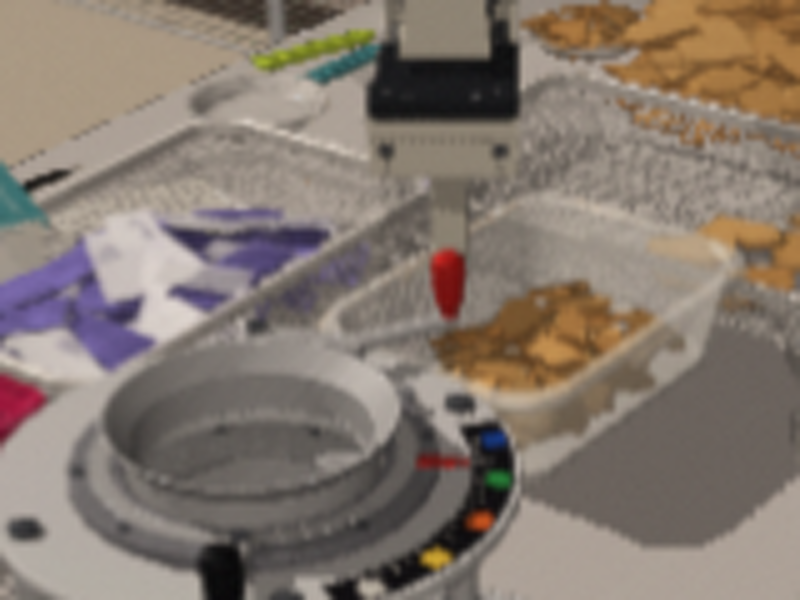

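View pics/t5z.png

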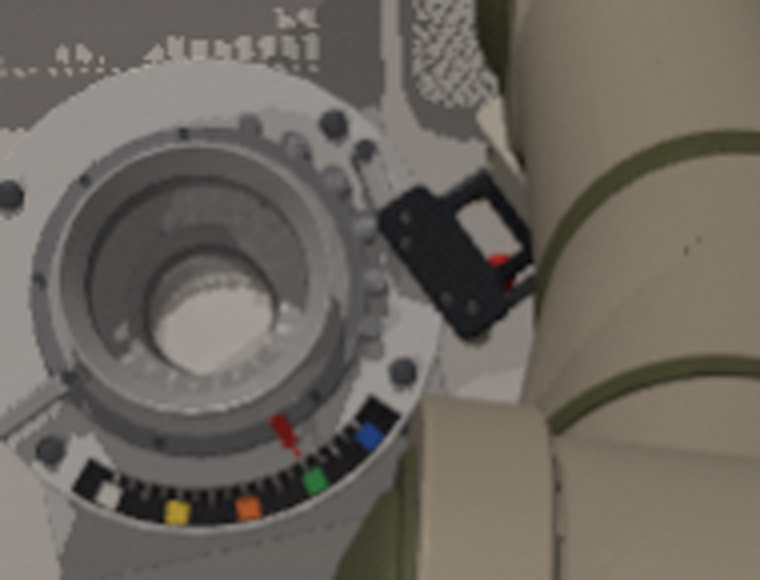

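drive_tool:
  plan: "0 0 0 0 -0.8 0 0; 0 0 0 0 -0.8 0 0; 0 0 0 0 -0.7 0 0; 0 0 0 0 -0.7 0 0; 0 0 0 0 0 0 0"

```text
t: 8.72
position: [0.561, -0.1057, 0.1588]
ee_rot: [0.952, 0.306, 0.0, -0.0]
contact_force: [0.2, 0.9, 0.3]
finger_gap: 0.0005
```

drive_tool:
  plan: "0 0 0 0 -0.4 0 0; 0 0 0 0 -0.4 0 0; 0 0 0 0 0 0 0"

```text
t: 9.1
position: [0.5564, -0.0994, 0.1585]
ee_rot: [0.952, 0.306, -0.0, -0.0]
contact_force: [1.1, -0.8, -0.1]
finger_gap: 0.0003
```

```bash
cat > k.py <<'E'
import sys
from f import *
i=sys.argv[1]
T=snap('top','top'+i);S=snap('scene','scene'+i)
cv2.imwrite('pics/s%sz.png'%i,cv2.resize(S['img'][180:280,200:340,::-1],None,fx=5,fy=5,interpolation=cv2.INTER_CUBIC))
cv2.imwrite('pics/t%sz.png'%i,cv2.resize(T['img'][120:265,195:385,::-1],None,fx=4,fy=4,interpolation=cv2.INTER_CUBIC))
for n,s in(('top',T),('scene',S)):
    for a in blobs(s,n)['red']: print(n,a)
E
python3 w.py 0; python3 k.py 6
```

```text
[ 0.5564 -0.0994  0.1585] f [ 1.1 -0.8 -0.1] yaw x 35.6 gap 0.00033110218502982046 t 9.1
top (np.int32(28), array([265.43, 227.29]), [263, 224, 6, 8])
scene (np.int32(69), array([289.46, 218.8 ]), [287, 213, 6, 13])
scene (np.int32(12), array([286.83, 251.67]), [284, 251, 8, 2])
```

View pics/s6z.png

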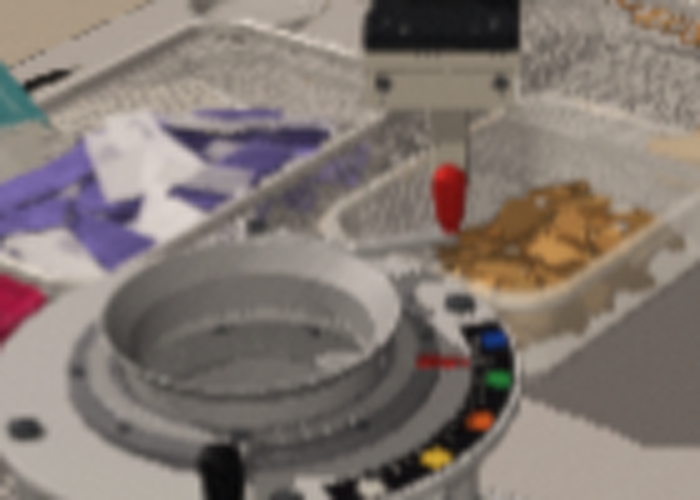

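drive_tool:
  plan: "0 0 0 0 -0.4 0 0; 0 0 0 0 -0.4 0 0; 0 0 0 0 0 0 0"

```text
t: 9.57
position: [0.5517, -0.0927, 0.1586]
ee_rot: [0.952, 0.306, -0.0, -0.0]
contact_force: [1.0, -0.9, 0.2]
finger_gap: 0.0005
```

drive_tool:
  plan: "0 0 0 0 -0.2 0 0; 0 0 0 0 -0.2 0 0; 0 0 0 0 0 0 0"

```text
t: 9.95
position: [0.5497, -0.0897, 0.1586]
ee_rot: [0.952, 0.306, 0.0, -0.0]
contact_force: [-0.2, -0.0, -0.4]
finger_gap: 0.0004
```

```bash
python3 w.py 0; python3 k.py 7; python3 a.py 7
```

```text
[ 0.5497 -0.0897  0.1586] f [-0.2 -0.  -0.4] yaw x 35.6 gap 0.0004175330356272934 t 9.95
top (np.int32(28), array([265.43, 227.29]), [263, 224, 6, 8])
scene (np.int32(73), array([288.96, 221.01]), [286, 215, 7, 14])
scene (np.int32(12), array([286.83, 251.67]), [284, 251, 8, 2])
top 0.13 28 0.0843 53.3
top 0.137 28 0.0855 53.18
top orange 18 0.1153 35.07
top green 27 0.1148 53.83
top blue 27 0.1144 71.69
scene 0.13 73 0.1847 120.87
scene 0.13 12 0.0854 64.5
scene 0.137 73 0.1733 118.7
scene 0.137 12 0.0854 56.87
scene orange 10 0.1158 35.97
scene green 16 0.1145 54.87
scene blue 9 0.1161 72.87
```

View pics/t7z.png

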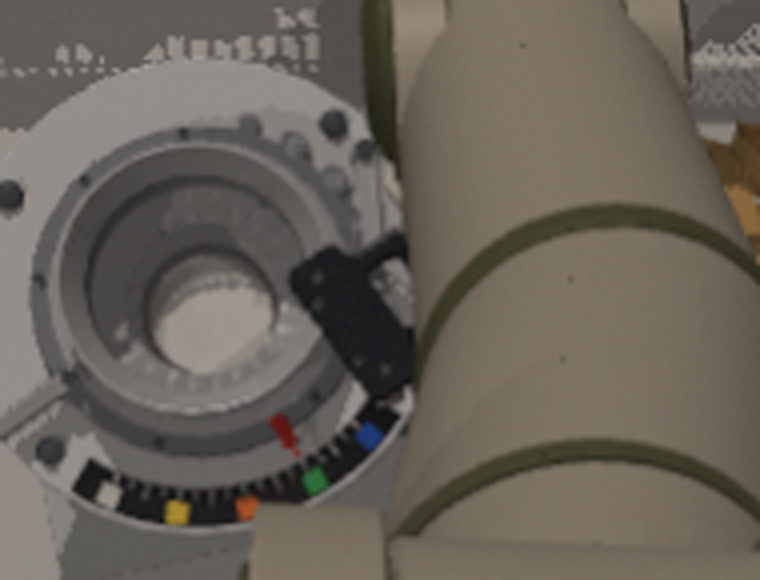

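drive_tool:
  plan: "0 0 0 0 -0.2 0 0; 0 0 0 0 -0.2 0 0; 0 0 0 0 0 0 0"

```text
t: 10.42
position: [0.5487, -0.0881, 0.1588]
ee_rot: [0.952, 0.305, 0.001, 0.001]
contact_force: [4.9, -6.4, -3.3]
finger_gap: 0.0004
```

drive_tool:
  plan: "0 0 0 0 -0.2 0 0; 0 0 0 0 -0.1 0 0; 0 0 0 0 0 0 0"

```text
t: 10.8
position: [0.5485, -0.0878, 0.159]
ee_rot: [0.953, 0.304, 0.002, 0.003]
contact_force: [9.5, -12.8, -7.6]
finger_gap: 0.0005
```

```bash
python3 w.py 0; python3 k.py 8; python3 a.py 8
python3 - <<'E'
from f import *
p=np.array([.6204,-.0265])
for i in '05678':
    s=pickle.load(open(f'scene{i}.pkl','rb'))
    a=max(blobs(s,'scene')['red'],key=lambda a:a[0]); q=onz(s,[a[1]],.1665)[0][:2]; print(i,q.round(4),np.hypot(*(q-p)),np.arctan2(*(p-q)[::-1]))
E
```

```text
[ 0.5485 -0.0878  0.159 ] f [  9.5 -12.8  -7.6] yaw x 35.4 gap 0.000516125862582194 t 10.8
top (np.int32(28), array([265.43, 227.29]), [263, 224, 6, 8])
scene (np.int32(71), array([288.83, 221.37]), [286, 216, 7, 13])
scene (np.int32(13), array([287.23, 251.69]), [284, 251, 9, 2])
top 0.13 28 0.0843 53.3
top 0.137 28 0.0855 53.18
top orange 15 0.1142 35.77
top green 27 0.1148 53.83
top blue 27 0.1144 71.69
scene 0.13 71 0.1827 120.65
scene 0.13 13 0.0863 64.38
scene 0.137 71 0.1714 118.45
scene 0.137 13 0.0864 56.83
scene orange 10 0.1158 35.97
scene green 17 0.1148 54.66
scene blue 9 0.1161 72.87
0 [ 0.5517 -0.0936] 0.09608834535667052 0.7736269551137668
5 [ 0.5518 -0.094 ] 0.09623835250581009 0.7774570771979175
6 [ 0.5408 -0.0804] 0.09618869336491866 0.5953254729562156
7 [ 0.5347 -0.0703] 0.09627479430508845 0.47215580718421934
8 [ 0.5338 -0.0686] 0.09630642467422906 0.45218093496155565
```

drive_tool:
  plan: "0 0 0 0 -0.2 0 0; 0 0 0 0 -0.1 0 0; 0 0 0 0 0 0 0"

```text
t: 11.28
position: [0.5484, -0.0875, 0.1591]
ee_rot: [0.953, 0.303, 0.003, 0.004]
contact_force: [15.2, -20.6, -12.0]
finger_gap: 0.0006
```

```bash
python3 w.py 0; python3 k.py 9; python3 a.py 9|grep top
python3 - <<'E'
from f import *
p=np.array([.6204,-.0265])
for i in '09':
    s=pickle.load(open(f'scene{i}.pkl','rb'))
    a=max(blobs(s,'scene')['red'],key=lambda a:a[0]); q=onz(s,[a[1]],.1665)[0][:2]; print(i,q.round(4),np.hypot(*(q-p)),np.arctan2(*(p-q)[::-1]))
E
```

```text
[ 0.5484 -0.0875  0.1591] f [ 15.2 -20.6 -12. ] yaw x 35.3 gap 0.000588078649536646 t 11.275
top (np.int32(28), array([265.43, 227.29]), [263, 224, 6, 8])
scene (np.int32(72), array([288.88, 221.36]), [286, 216, 7, 13])
scene (np.int32(12), array([286.83, 251.67]), [284, 251, 8, 2])
top 0.13 28 0.0843 53.3
top 0.137 28 0.0855 53.18
top orange 20 0.1151 35.74
top green 27 0.1148 53.83
top blue 27 0.1144 71.69
0 [ 0.5517 -0.0936] 0.09608834535667052 0.7736269551137668
9 [ 0.5337 -0.0687] 0.09641831802688174 0.45293564495561833
```

drive_tool:
  plan: "0 0 0 0 1.0 0 0; 0 0 0 0 1.5 0 0; 0 0 0 0 1.5 0 0; 0 0 0 0 0 -5 0; 0 0 0 0 0 -5 0; 0 0 0 -2 5 -1 0; 0 0 0 -2 5 0 0; 0 0 0 0 0 0 0"

```text
t: 12.38
position: [0.5926, -0.2243, 0.2684]
ee_rot: [0.953, 0.302, -0.0, 0.001]
contact_force: [0.8, 0.9, -0.8]
finger_gap: 0.0002
```

drive_tool:
  plan: "0 0 0 -3 5 -1 0; 0 0 0 -3 5 0 0; 0 0 0 -3 5 0 0; 0 0 0 -3 5 0 0; 0 0 0 0 0 0 0"

```text
t: 13.0
position: [0.6094, -0.4567, 0.2771]
ee_rot: [0.953, 0.303, -0.001, 0.0]
contact_force: [-0.6, 0.7, -0.0]
finger_gap: 0.0002
```

```bash
python3 w.py 0; python3 k.py 10; python3 a.py 10
python3 - <<'E'
from f import *
T=pickle.load(open('top10.pkl','rb'));S=pickle.load(open('scene10.pkl','rb'))
g=lambda s,n:max(blobs(s,n)['red'],key=lambda a:a[0])[1]
q,e=tri(T,g(T,'top'),S,g(S,'scene'));p=np.array([.6204,-.0265]);print(q,e,np.arctan2(*(p-q[:2])[::-1]))
for f in (3,4): pass
cv2.imwrite('pics/p10.png',cv2.resize(T['img'][145:245,235:335,::-1],None,fx=6,fy=6,interpolation=cv2.INTER_CUBIC))
E
```

```text
[ 0.6094 -0.4567  0.2771] f [-0.6  0.7 -0. ] yaw x 35.2 gap 0.00021799876360136303 t 13.0
top (np.int32(55), array([307.56, 196.11]), [304, 192, 8, 9])
top (np.int32(28), array([265.43, 227.29]), [263, 224, 6, 8])
scene (np.int32(72), array([288.83, 221.28]), [286, 215, 7, 14])
scene (np.int32(13), array([286.69, 251.77]), [284, 251, 8, 3])
top 0.13 55 0.1285 109.59
top 0.13 28 0.0843 53.3
top 0.137 55 0.1285 108.9
top 0.137 28 0.0855 53.18
top orange 23 0.1157 35.58
top green 27 0.1148 53.83
top blue 27 0.1144 71.69
scene 0.13 72 0.1832 120.73
scene 0.13 13 0.085 64.22
scene 0.137 72 0.1718 118.54
scene 0.137 13 0.0851 56.57
scene orange 10 0.1158 35.97
scene green 16 0.1146 54.45
scene blue 8 0.1158 72.51
[ 0.5354153  -0.06999072  0.16573137] 0.0009108795529345766 0.47300148967135874
```

View pics/p10.png

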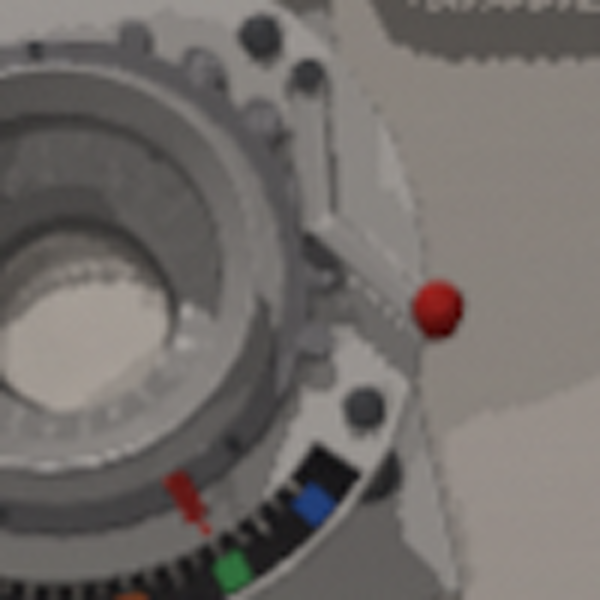

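View pics/top10.png

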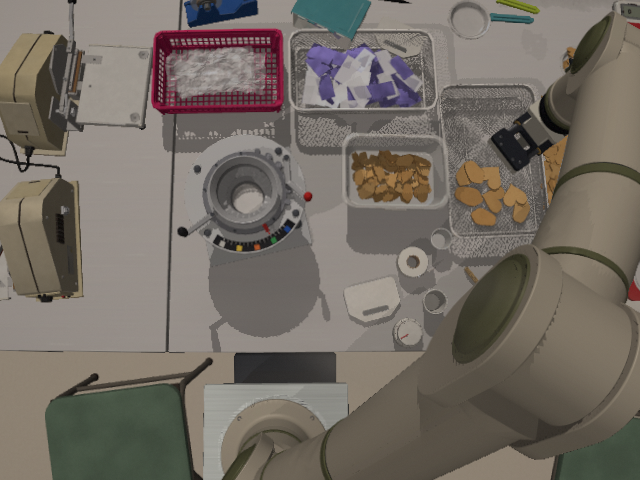

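```bash
python3 -c "
from h import *
s=robot.state();print(s['t'],s['contact_force'],abs(s['qvel']).max());print(robot.sign_off())"
```

```text
13.1 [-0.04397274  0.65387393 -0.42983798] 0.026993264845906577
the job is handed in; nothing more can be done
None
```

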